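# Sift the small milling balls out of a tipping drum dispenser

## Robot

A 7-joint arm with a two-finger parallel gripper is mounted at the origin on a cart in front of the work surface, level with it; the furniture and walls round the work are solid. World frame = base frame: x ahead of the robot, y to its left, z up, the work surface at z = 0. Lengths are in m, angles in rad, forces in N, time in s.
With the tool pointing down it reaches from about 0.4 to 0.85 m from the base axis. Payload 4.5 kg.
Tool frame: the origin (TCP) lies between the finger pads; the fingertips stand 25 mm ahead of it and the grasp point (between the pads) lies 6 mm ahead of it; x points along the fingers, y is the direction in which the jaws open and shut, and the axes are right-handed (so a half turn about x gives the same grasp; the last joint's range is limited). The gripper opens to 88 mm and grips with 3 to 60 N. Pads are 18 mm wide; open, the fingers measure 123 mm over their backs; the gripper's body (75 mm by 187 mm) begins 45 mm behind the grasp point.
Start: joints at [-1.131, 0.689, -0.195, 1.565, 0.157, 0.902, -0.215], TCP at [0.247, 0.574, 0.264] pointing down, gripper open.
Joint ranges: [-3.01, 3.01], [-0.46, 2.08], [-1.47, 1.51], [0.13, 2.56], [-1, 4.14], [0.04, 2.09], [-2.66, 2.66]. Speed limits (rad/s): [2.57, 2.57, 3.14, 3.14, 3.14, 3.14, 3.14].

## Interface

Orientations are given as a 3x3 rotation matrix whose columns are the frame's x, y, z axes.
In Python, from bench import state, cams, ticket gives the robot as it stands. The module is installed in compiled form; this text tells all that it offers.
- The arm moves only by the tool arm_command, never from a script. Its argument "motion" is one flat list of numbers, 6 for each row, row after row: the shift along the tool's x, y, z in cm, then the turn, a rotation vector about the tool's x, y, z in degrees. In form: [tx, ty, tz, wx, wy, wz, tx, ty, tz, wx, wy, wz, ...]. A call has 1 to 8 rows; each row shifts and turns the commanded pose from where the row before left it, along the tool's axes as they then stand; what a row does not reach is not made up. A row lasts 1/12 s, in which the tool goes at most 41.7 mm and 7.16 degrees, less where a joint would pass 70% of its speed; a pose out of reach is approached as far as the arm can. A call is refused whole if a number of a shift passes 4.17 or a number of a turn 7.16, either way. A call with a gripper value outside its range is refused whole. "gripper" is the closure, from -1 (fully open) to 1 (shut), set as the call begins (left out, the last holds). The fingers move at their own pace and stop on an object; "newtons" is the grip in N (left out, the last holds). Time passes only in rows, so rows that do not move let the fingers close. It gives the time, the measured TCP pose, the force and the opening at its end, in the units of the state.
- state(): the state, without advancing time (a new reading comes with each control period).
- cams.get_image(name): name is "side" or "top"; returns the picture (420x560x3 uint8, red, green, blue); there is no depth.
- cams.camera_model(name): a dict with "mtx" (3x3 intrinsics, pixels), "R" (3x3) and "t" (3): a world point X has camera coordinates R X + t. Camera axes: x right, y down, z forward; pixel columns grow to the right and rows downward; lengths in m; the calibration is good to about 2 mm. A picture is of the moment at which its call begins. camera_model takes no time and is no camera call.
- ticket.hand_in(): hands the job in, once; it reports no verdict.
The state is a dict: "clock": time; "joints": joint angles; "dq": joint speeds; "tau": joint torques, N m; "tcp_pos": TCP position; "eef_rot": TCP orientation; "ft_force": force on the tool from outside, world axes, zero at the start; "wrist_torque": the same for the moment, N m; "gripper_width": opening from 0.0 (shut) to 1.0 (fully open).
Only numpy, scipy, OpenCV 4.12 (cv2) and the standard library are available. Lean on these libraries where they do the work, as an engineer would, in place of code of your own. Each camera call takes 0.05 s, during which the arm holds its last target.

## Task

Slide the blue-tabbed jaw against the steel catch pan until the pan is pressed firmly, though not hard, against the fixed jaw. Then turn the green cap by its black bar until its narrow slot lies over the outlet (red mark on the drum), and tip the drum all the way over by its side handle so that the three small white balls run into the pan while the big orange ball stays in the drum; if they jam, rock the drum. Finally swing the drum back upright and let go, with the pan still clamped, and leave the bottle, vial, beaker and tape roll alone.

Things in the scene. Friction and masses are not known exactly. Their poses are not given: they have to be found in the camera images.
- stand: Grey dispenser stand, fixed to the bench; place and yaw vary. Base plate 220x190 mm, 6 mm thick, two upright cheeks 152 mm high that carry the drum. Origin on the bench below the drum's hinge axis, midway between the cheeks; x is the way the drum tips (roughly away from the robot), y left, z up. On the plate in front of the drum (+x) stands the pan between the fixed jaw (+y) and the sliding jaw (-y).
- fixed_jaw: Fixed jaw, dark block 72 mm long (along the stand's x), 36 mm high, on the base plate at the +y side of the pan. Origin at the foot of the middle of its clamping face, which looks to the stand's -y and lies at y = +55 mm in the stand's frame (x = 60 mm).
- jaw (a joint): Slide of the blue-tabbed jaw along the stand's +y, m: 0 open, limit 0.050. Friction 6 N; stays where left. The pan, pushed along, reaches the fixed jaw at about 0.037 to 0.040; beyond that the sprung pad is compressed: 0.042 gives about 3 N, 0.045 bottoms it at about 5 N, then the force rises sharply. More than 25 N on the pan spoils the job.
- pad_face (a point): Middle of the face of the black sprung pad (70 mm long, 28 mm high) on the sliding jaw, towards the pan. Uncompressed it lies at y = -92 mm + jaw value, x = 60 mm in the stand's frame. It gives up to 8 mm at 0.6 N per mm. Pushing the pan along takes it 1 to 2 N.
- jaw_tab (a point): Grip point on the blue upright tab of the sliding jaw, at x = 134, y = -55 mm + jaw value in the stand's frame, 98 mm over the bench. The tab is in front of the pan, a block 12 mm along the stand's x, 30 mm along its y, from 18 to 111 mm over the bench. Moves with the jaw.
- pan: Loose open steel catch pan, 120 (stand x) x 110 (stand y) x 45 mm high, walls 3 mm, 0.25 kg, standing on the base plate (6 mm over the bench). Origin at the middle of its underside. It starts 6 to 16 mm short of the fixed jaw and a little askew; pressed home its origin is at about x = 60, y = 0 mm in the stand's frame.
- drum (a joint): Tipping hinge of the drum, rad, axis along the stand's +y, 135 mm over the bench above the stand's origin: 0 = upright (stop), 2.65 = stop, tipped right over towards +x with the cap facing down into the pan. Friction 0.08 N m; the drum's weight adds up to 0.15 N m towards the nearer stop, so near either end it settles onto that stop by itself (up to about 5 N at the handle in all).
- drum_mid (a point): Middle of the drum's tube, 25 mm behind the hinge axis (at x = -25 mm in the stand's frame when upright); turns with the drum, z up to the cap. Six-sided clear tube, 76 mm across flats inside, 97 mm across corners, from 50 mm below to 50 mm above this point. White fixed lid with one outlet on the drum's +x side (100 degrees of arc, radius 13 to 42 mm), red mark below.
- handle (a point): Grip point on the drum's black handle bar: round, 12 mm, parallel to the hinge axis, from 69 to 135 mm out on the -y side; the point is 104 mm out. 60 mm from the hinge axis: upright it leans back, 58 mm behind (-x) and 15.5 mm above the axis; it passes over the top and at 2.65 is about 58 mm in front, 14 mm above it. It can turn between the fingers.
- cap (a joint): Angle of the green cap on the drum, rad, growing anticlockwise seen from above, limits -2.6 to 2.6. 0: closed part over the outlet; +2.094: narrow slot, 21 mm, over it (passes small balls only; two white dots beside it); -2.094: wide slot, 28 mm (lets the big ball out). Slots span 100 degrees. Starts from -1.0 to 0.3; stays where left (0.06 N m). Within 0.2 rad is good.
- cap_grip (a point): Grip point of the black bar on top of the cap, on the cap's axis (x = -25, y = 0 in the stand's frame when upright): bar 44 x 12 mm, 32 mm tall, its foot 22 mm below and top 10 mm above this point (which is 216 mm over the bench with the drum upright). At cap angle 0 the bar lies along the stand's x; it turns with the cap. The cap is a disc of 100 mm diameter below the bar.
- ball_0_center (a point): Centre of small white ball 0: 14 mm, 12 g; starts loose in the drum.
- ball_1_center (a point): Centre of small white ball 1: 14 mm, 12 g; starts loose in the drum.
- ball_2_center (a point): Centre of small white ball 2: 14 mm, 12 g; starts loose in the drum.
- big_ball_center (a point): Centre of the big orange ball: 26 mm, 45 g; starts loose in the drum and must stay there. It may lie in the way of the small ones.
- media_bottle: Bystander: clear bottle with blue cap, 56 mm across, 104 mm high, loose; origin under its middle.
- amber_vial: Bystander: amber vial with black cap, 24 mm across, 72 mm high, loose; origin under its middle.
- beaker: Bystander: empty clear beaker, 53 mm across, 70 mm high, loose; origin under its middle.
- tape_roll: Bystander: roll of paper tape lying flat, 68 mm across, 19 mm high, loose; origin under its middle.

How it is judged:
On the way, in this order (a step that is already met when the one before it is completed fails the run):
1. the jaw presses the pan against the fixed jaw with more than 1.5 N (contact force between fixed_jaw and pan above 1.5 N), for 0.2 s.
2. the cap's narrow slot is over the outlet (within 0.2 rad) with the drum upright (value of joint cap between 1.89 and 2.3 rad and value of joint drum below 0.3 rad), for 0.2 s.
3. the drum is tipped over (beyond 2.2 rad) with the cap still so set (value of joint cap between 1.89 and 2.3 rad and value of joint drum above 2.2 rad), for 0.2 s.
At the end, for the whole second after the job is handed in: All three small balls lie at rest inside the pan, the big ball is inside the drum, the drum is upright again (within 0.12 rad), and the pan stands flat, still pressed against the fixed jaw with more than 1 N (x of ball_0_center in the frame of pan between -0.058 and 0.058 m and y of ball_0_center in the frame of pan between -0.053 and 0.053 m and z of ball_0_center in the frame of pan between 0 and 0.045 m and linear speed of each of ball_0, ball_1, ball_2 below 0.05 m/s and x of ball_1_center in the frame of pan between -0.058 and 0.058 m and y of ball_1_center in the frame of pan between -0.053 and 0.053 m and z of ball_1_center in the frame of pan between 0 and 0.045 m and x of ball_2_center in the frame of pan between -0.058 and 0.058 m and y of ball_2_center in the frame of pan between -0.053 and 0.053 m and z of ball_2_center in the frame of pan between 0 and 0.045 m and x of big_ball_center in the frame of drum_mid between -0.044 and 0.044 m and y of big_ball_center in the frame of drum_mid between -0.044 and 0.044 m and z of big_ball_center in the frame of drum_mid between -0.055 and 0.055 m and value of joint drum below 0.12 rad and contact force between fixed_jaw and pan above 1 N and angle between pan's own z axis and vertical below 0.05 rad); the robot touches nothing.
It fails at once if the pan is squeezed with more than 25 N (contact force between fixed_jaw and pan above 25 N).
It fails at once if a bystander is shoved by more than 30 mm or knocked over (distance of any of media_bottle, amber_vial, beaker, tape_roll from where it was at the start of the episode above 0.03 m or angle between any of media_bottle, amber_vial, beaker, tape_roll's own z axis and vertical above 0.5 rad).
It also fails if it takes over 72 s, if anything falls off the work surface, if the arm or the gripper's body presses on something with over 40 N, if the wrist force passes 120 N, or if a joint passes its speed limit or range.

## Working session

There is one attempt and no reset: what is moved stays moved. The work goes in short steps, Python scripts to look and compute and a tool call to move; the robot and the scene stay as the last step left them, time stands still between calls to the robot, and variables do not carry over. Pictures are saved under pics/ and viewed, and the job is handed in when it is done.

Besides the shell and the picture viewer there is one more tool, called after "Call:" by a JSON object that holds its "api" and its "payload", one argument or row to a line. arm_command: Moves the arm, as the interface text tells. Its arguments: {"type":"object","properties":{"motion":{"type":"array"},"gripper":{"type":"number"},"newtons":{"type":"number"}},"required":["motion"]}

```bash
mkdir -p pics; python3 - <<'E'
from bench import state, cams
import cv2, numpy as np
np.set_printoptions(precision=4,suppress=True)
s=state(); print(s)
for n in("side","top"):
    im=cams.get_image(n); cv2.imwrite(f"pics/{n}0.png",im[:,:,::-1]); m=cams.camera_model(n); print(n,m, "pos",-m["R"].T@m["t"])
E
```

```text
{'clock': 0.0, 'joints': array([-1.1312,  0.69  , -0.1945,  1.5663,  0.1573,  0.9025, -0.2151]), 'dq': array([ 0.0013, -0.0006, -0.0007, -0.0008,  0.0005, -0.001 ,  0.    ]), 'tau': array([ -0.0007, -52.7544,  -1.2671, -15.3429,  -0.0526,   0.0065,
         0.0002]), 'tcp_pos': array([0.2465, 0.5737, 0.2629]), 'eef_rot': array([[-0.0006,  0.3947,  0.9188],
       [-0.0018,  0.9188, -0.3947],
       [-1.    , -0.0019,  0.0001]]), 'ft_force': array([ 0.441 ,  0.0042, -0.1225]), 'wrist_torque': array([-0.0185, -0.0324, -0.0396]), 'gripper_width': 1.005609929875243}
side {'mtx': array([[420.3981,   0.    , 279.1056],
       [  0.    , 420.3981, 212.1505],
       [  0.    ,   0.    ,   1.    ]]), 'R': array([[-0.9996,  0.0245,  0.0147],
       [ 0.0011,  0.5481, -0.8364],
       [-0.0286, -0.8361, -0.5479]]), 't': array([0.5125, 0.1366, 1.1017])} pos [0.5436 0.8337 0.7103]
top {'mtx': array([[400.6964,   0.    , 274.5438],
       [  0.    , 400.6964, 205.5698],
       [  0.    ,   0.    ,   1.    ]]), 'R': array([[-0.0178, -0.9998,  0.0032],
       [-0.9972,  0.0175, -0.0721],
       [ 0.072 , -0.0045, -0.9974]]), 't': array([-0.0441,  0.518 ,  1.3485])} pos [ 0.4186 -0.0471  1.3825]
```

View pics/side0.png

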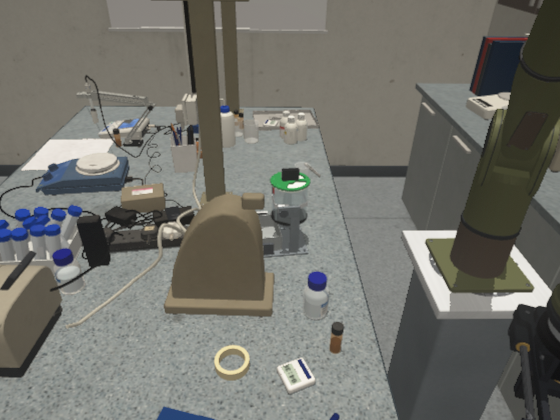

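View pics/top0.png

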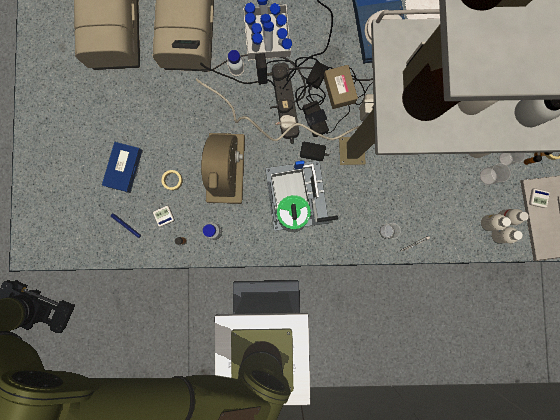

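The side view shows the drum with its green cap near (290,180), mostly hidden behind a tan instrument. In the top view the cap is near (294,212), the blue tab near (299,164) and the handle near (327,218). I'll zoom in.

```bash
python3 - <<'E'
import cv2
a=cv2.imread("pics/top0.png")[140:245,230:350]; cv2.imwrite("pics/top0z.png",cv2.resize(a,None,fx=6,fy=5.7,interpolation=cv2.INTER_CUBIC))
b=cv2.imread("pics/side0.png")[155:265,225:325]; cv2.imwrite("pics/side0z.png",cv2.resize(b,None,fx=5,fy=5,interpolation=cv2.INTER_CUBIC))
E
```

```text
(no output)
```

View pics/top0z.png

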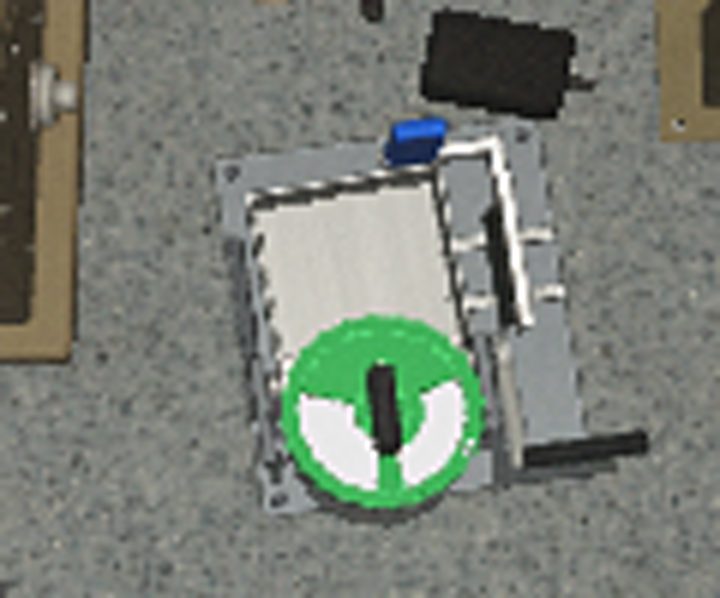

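View pics/side0z.png

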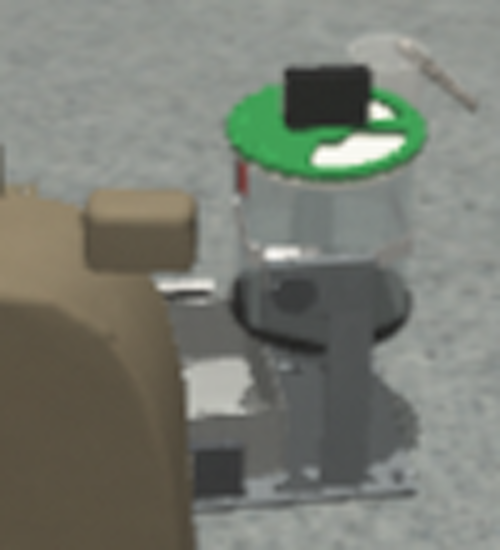

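```bash
cat > h.py <<'E'
import numpy as np, cv2
from bench import state, cams
np.set_printoptions(precision=4,suppress=True)
def ray(n,px,z):
    m=cams.camera_model(n); d=m["R"].T@np.linalg.inv(m["mtx"])@np.array([px[0],px[1],1.]); c=-m["R"].T@m["t"]
    return c+d*(z-c[2])/d[2]
def proj(n,X):
    m=cams.camera_model(n); p=m["mtx"]@(m["R"]@np.asarray(X)+m["t"]); return p[:2]/p[2]
E
python3 - <<'E'
from h import *
for n,roi in(("top",(140,245,230,350)),("side",(155,265,225,325))):
    im=cv2.imread(f"pics/{n}0.png"); hsv=cv2.cvtColor(im,cv2.COLOR_BGR2HSV); r=np.zeros(im.shape[:2],np.uint8); r[roi[0]:roi[1],roi[2]:roi[3]]=255
    g=cv2.inRange(hsv,(50,120,80),(80,255,255))&r
    c,_=cv2.findContours(g,0,2); c=max(c,key=cv2.contourArea); e=cv2.fitEllipse(cv2.convexHull(c)); print(n,"cap ellipse",e)
    if n=="top": print("cap@.194",ray(n,e[0],.194),"edge",ray(n,(e[0][0]+e[1][0]/2,e[0][1]),.194))
    else: print("cap@.194",ray(n,e[0],.194))
    b=cv2.inRange(hsv,(105,150,60),(125,255,255))&r
    for lo in (60,150):
      b=cv2.inRange(hsv,(100,150,lo),(130,255,255))&r
      ys,xs=np.nonzero(b); 
      if len(xs): print("blue",lo,len(xs),xs.min(),xs.max(),ys.min(),ys.max(),(xs.mean(),ys.mean()),ray(n,(xs.mean(),ys.mean()),.111))
    k=(im.max(2)<45).astype(np.uint8)*255&r
    nn,l,st,ce=cv2.connectedComponentsWithStats(k)
    for i in range(1,nn):
        if st[i][4]>15:
            p=np.column_stack(np.nonzero(l==i)[::-1]).astype(np.float32); print("dark",st[i],ce[i],cv2.minAreaRect(p))
E
```

```text
top cap ellipse ((293.2918701171875, 211.84605407714844), (33.13227462768555, 33.784122467041016), 103.7120590209961)
cap@.194 [ 0.4848 -0.1079  0.194 ] edge [ 0.4839 -0.1571  0.194 ]
blue 60 52 295 303 161 168 (np.float64(298.86538461538464), np.float64(164.05769230769232)) [ 0.6425 -0.1332  0.111 ]
blue 150 23 296 303 161 164 (np.float64(299.60869565217394), np.float64(162.17391304347825)) [ 0.6485 -0.1357  0.111 ]
dark [300 142  26  19 366] [312.653 151.082] ((312.5, 151.0), (24.00225257873535, 16.27549934387207), 9.462322235107422)
dark [311 177   5  20  42] [312.7857 186.0952] ((312.92999267578125, 186.50999450683594), (19.374725341796875, 2.5455849170684814), 81.8698959350586)
dark [317 216  21   6  49] [328.     218.4898] ((327.13995361328125, 218.47998046875), (3.2526915073394775, 20.223257064819336), 81.8698959350586)
side cap ellipse ((289.7264099121094, 180.4508514404297), (18.914411544799805, 38.876609802246094), 91.43592071533203)
cap@.194 [ 0.4861 -0.1007  0.194 ]
dark [282 171  16   9 133] [289.8045 174.9323] ((289.5, 175.0), (8.0, 15.0), 90.0)
dark [275 221  14   4  18] [281.8333 222.8889] ((281.4058532714844, 222.9235382080078), (13.341224670410156, 1.4100481271743774), 12.528807640075684)
```

```bash
python3 - <<'E'
from h import *
Z=lambda u,v:((u+.5)/6+230-.5,(v+.5)/5.7+140-.5)
P={k:ray("top",Z(*q),.006)[:2] for k,q in dict(TL=(219,160),TR=(541,122),BL=(268,515)).items()}
for a,b in(("TL","TR"),("BL","TL")):
    d=P[b]-P[a]; print(a,b,d,np.linalg.norm(d),np.degrees(np.arctan2(d[1],d[0])))
print(P)
hd=ray("top",(327.14,218.48),.1505)[:2]
A=ray("top",Z(525,452),.1505)[:2];B=ray("top",Z(648,438),.1505)[:2]; d=A-B; print("handle",hd,A,B,np.linalg.norm(d),np.degrees(np.arctan2(d[1],d[0]))-90)
cap=np.array([.4848,-.1079]); tab=np.array([.6485,-.1357])
S=np.array([[-25,0],[134,-55],[-58,-102]])/1e3; W=np.array([cap,tab,hd])
Sc=S-S.mean(0);Wc=W-W.mean(0); th=np.arctan2((Sc[:,0]*Wc[:,1]-Sc[:,1]*Wc[:,0]).sum(),(Sc*Wc).sum()); R=np.array([[np.cos(th),-np.sin(th)],[np.sin(th),np.cos(th)]])
t=W.mean(0)-R@S.mean(0); print("yaw",np.degrees(th),"origin",t,"res",(W-(S@R.T+t))*1e3)
b1=ray("top",Z(381,365),.226)[:2];b2=ray("top",Z(390,453),.226)[:2];d=b1-b2;print("bar",np.linalg.norm(d),np.degrees(np.arctan2(d[1],d[0])),(b1+b2)/2)
# pan corners z=.051
for q in((250,198),(433,180)): print("pan",R.T@(ray("top",Z(*q),.051)[:2]-t))
for y in P: print(y,R.T@(P[y]-t))
E
```

```text
TL TR [ 0.0202 -0.1867] 0.18783163655043275 -83.83885259163921
BL TL [0.2161 0.0245] 0.21743826112708273 6.467517939010632
{'TL': array([ 0.6503, -0.0264]), 'TR': array([ 0.6705, -0.2131]), 'BL': array([ 0.4343, -0.0509])}
handle [ 0.4649 -0.2138] [ 0.4642 -0.1828] [ 0.4707 -0.2461] 0.06363420968673994 5.8130053752053925
yaw 9.052684550941585 origin [ 0.5077 -0.1035] res [[ 1.7691 -0.5088]
 [-0.2043  0.9887]
 [-1.5648 -0.4799]]
bar 0.04489994183000914 4.325554641064691 [ 0.4845 -0.1078]
pan [0.1201 0.0411]
pan [ 0.1128 -0.0615]
TL [0.153  0.0537]
TR [ 0.1435 -0.1339]
BL [-0.0643  0.0635]
```

The plate edges and the handle agree on a stand yaw of about 6.3° (plate 217x188 mm measured against 220x190). That puts the origin at about (0.510, -0.105). The tab then sits about 9 mm further along than at jaw = 0, so the jaw starts partly closed or I have a small error there. The bar is at a cap angle of about -2°. First I raise the arm and turn the tool.

Call:
{"api": "arm_command", "payload": {
  "motion": [-1.75,0,0,-5.92,0,0,-1.75,0,0,-5.92,0,0,-1.75,0,0,-5.92,0,0,-1.75,0,0,-5.92,0,0,-1.75,0,0,-5.92,0,0],
  "gripper": -1
}}

```text
clock: 0.52
tcp_pos: [0.2466, 0.5739, 0.3516]
eef_rot: [[-0.0, -0.116, 0.993], [-0.001, 0.993, 0.116], [-1.0, -0.001, -0.0]]
ft_force: [-0.7, 0.5, 0.6]
gripper_width: 0.996
```

Call:
{"api": "arm_command", "payload": {
  "motion": [0,-3.12,1.34,0,0,0,0,-3.12,1.34,0,0,0,0,-3.12,1.34,0,0,0,0,-3.12,1.34,0,0,0,0,-3.12,1.34,0,0,0,0,-3.12,1.34,0,0,0,0,-3.12,1.34,0,0,0,0,-3.12,1.34,0,0,0]
}}

```text
clock: 1.18
tcp_pos: [0.3812, 0.3362, 0.351]
eef_rot: [[-0.0, -0.111, 0.994], [-0.001, 0.994, 0.111], [-1.0, -0.001, -0.001]]
ft_force: [0.8, 0.7, 0.6]
gripper_width: 0.998
```

Call:
{"api": "arm_command", "payload": {
  "motion": [0,-3.12,1.34,0,0,0,0,-3.12,1.34,0,0,0,0,-3.12,1.34,0,0,0,0,-3.12,1.34,0,0,0,0,-3.12,1.34,0,0,0,0,-3.12,1.34,0,0,0,0,-3.12,1.34,0,0,0,0,-3.12,1.34,0,0,0]
}}

```text
clock: 1.85
tcp_pos: [0.5153, 0.1001, 0.351]
eef_rot: [[-0.001, -0.111, 0.994], [-0.0, 0.994, 0.111], [-1.0, -0.0, -0.001]]
ft_force: [0.4, 0.8, -0.5]
gripper_width: 0.996
```

Call:
{"api": "arm_command", "payload": {
  "motion": [0,-3.12,1.3,0,0,0,0,-3.12,1.3,0,0,0,0,-3.12,1.3,0,0,0,0,-3.12,1.3,0,0,0,0,-3.12,1.3,0,0,0,0,-3.12,1.3,0,0,0,0,-3.12,1.3,0,0,0,0,-3.12,1.3,0,0,0]
}}

```text
clock: 2.52
tcp_pos: [0.6462, -0.1364, 0.3507]
eef_rot: [[-0.001, -0.11, 0.994], [0.0, 0.994, 0.11], [-1.0, 0.0, -0.001]]
ft_force: [-0.5, -0.0, -0.5]
gripper_width: 1.004
```

```bash
python3 - <<'E'
from h import *
print(state()["tcp_pos"],state()["joints"])
for n,r in(("side",(50,300,180,360)),("top",(110,240,230,400))):
    im=cams.get_image(n)[r[0]:r[1],r[2]:r[3],::-1]; cv2.imwrite(f"pics/{n}1.png",cv2.resize(im,None,fx=[3,4][n=="top"]*.8,fy=[3,4][n=="top"]*.8,interpolation=2))
E
```

```text
[ 0.6462 -0.1364  0.3507] [ 0.2969  0.6703 -0.3144  1.3239  0.209   1.1807  1.6482]
```

View pics/side1.png

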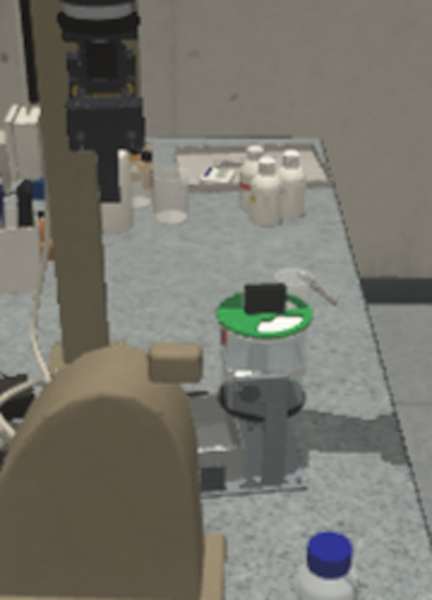

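View pics/top1.png

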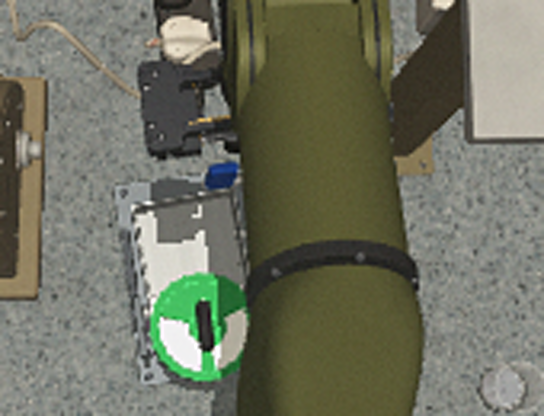

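The tab at zoom (222,175) is unobstructed and the gripper is above it. The forearm passes in front of a tall post whose foot is near zoom (430,160), so I'll measure that before the handle work. Now I descend on the tab.

Call:
{"api": "arm_command", "payload": {
  "motion": [3.1,0,0.03,0,0,0,3.1,0,0.03,0,0,0,3.1,0,0.03,0,0,0,3.1,0,0.03,0,0,0,3.1,0,0.03,0,0,0,3.1,0,0.03,0,0,0,3.1,0,0,0,0,0]
}}

```text
clock: 3.2
tcp_pos: [0.6473, -0.1337, 0.1326]
eef_rot: [[-0.001, -0.111, 0.994], [0.001, 0.994, 0.111], [-1.0, 0.001, -0.0]]
ft_force: [-0.5, -0.5, 0.2]
gripper_width: 1.001
```

```bash
python3 - <<'E'
from h import *
print(state()["tcp_pos"],state()["joints"],state()["ft_force"])
for n,r in(("side",(50,300,180,360)),("top",(110,240,230,400))):
    im=cams.get_image(n)[r[0]:r[1],r[2]:r[3],::-1]; cv2.imwrite(f"pics/{n}2.png",cv2.resize(im,None,fx=[3,4][n=="top"]*.8,fy=[3,4][n=="top"]*.8,interpolation=2))
for p in((340,163),(366,163),(340,138)): print("postplate",ray("top",p,0.005))
E
```

```text
[ 0.6473 -0.1337  0.1326] [ 0.2691  0.9034 -0.2587  1.5466  0.3042  0.7321  1.5594] [-0.4824 -0.542   0.1786]
postplate [ 0.6624 -0.2834  0.005 ]
postplate [ 0.6608 -0.3738  0.005 ]
postplate [ 0.7506 -0.286   0.005 ]
```

View pics/top2.png

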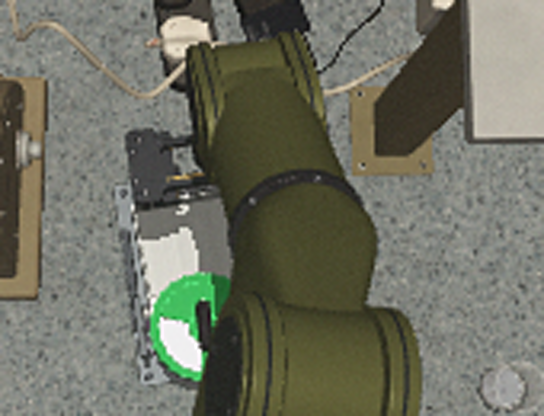

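View pics/side2.png

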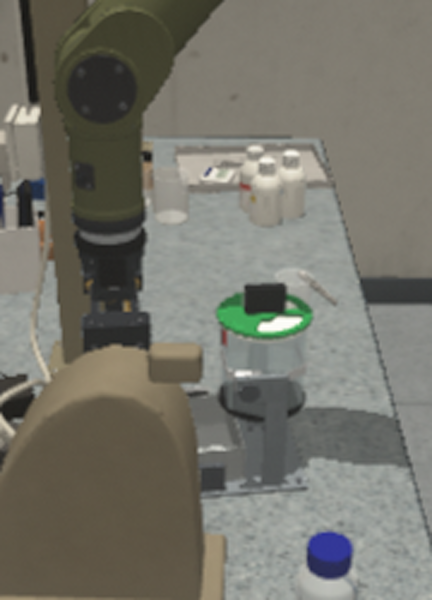

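The gripper stands over the tab clear of everything, and the post plate starts at x = 0.66, y = -0.283. I go down the last bit and close gently, so the tab centres itself.

Call:
{"api": "arm_command", "payload": {
  "motion": [1.4,0,0,0,0,0,1.4,0,0,0,0,0,0,0,0,0,0,0]
}}

```text
clock: 3.55
tcp_pos: [0.647, -0.1343, 0.1048]
eef_rot: [[-0.002, -0.111, 0.994], [0.0, 0.994, 0.111], [-1.0, 0.001, -0.002]]
ft_force: [0.6, -0.2, 0.2]
gripper_width: 1.0
```

Call:
{"api": "arm_command", "payload": {
  "motion": [0,0,0,0,0,0,0,0,0,0,0,0,0,0,0,0,0,0,0,0,0,0,0,0],
  "gripper": 0.3,
  "newtons": 3
}}

```text
clock: 3.88
tcp_pos: [0.6484, -0.1346, 0.1072]
eef_rot: [[0.002, -0.11, 0.994], [-0.0, 0.994, 0.11], [-1.0, -0.0, 0.002]]
ft_force: [-0.8, -0.1, -0.4]
gripper_width: 0.726
```

Call:
{"api": "arm_command", "payload": {
  "motion": [0,0,0,0,0,0,0,0,0,0,0,0,0,0,0,0,0,0,0,0,0,0,0,0,0,0,0,0,0,0,0,0,0,0,0,0,0,0,0,0,0,0,0,0,0,0,0,0],
  "gripper": 1,
  "newtons": 3
}}

```text
clock: 4.55
tcp_pos: [0.6478, -0.1347, 0.1062]
eef_rot: [[0.0, -0.111, 0.994], [-0.0, 0.994, 0.111], [-1.0, -0.0, 0.0]]
ft_force: [0.4, -0.0, -0.2]
gripper_width: 0.339
```

The opening is 29.8 mm, which matches the 30 mm tab, so it is gripped. The position implies the jaw starts at about 0.010. I'll slide in small steps and watch the force.

Call:
{"api": "arm_command", "payload": {
  "motion": [0,0,0,0,0,0,0,0,0,0,0,0,0,0.3,0,0,0,0,0,0.4,0,0,0,0,0,0.4,0,0,0,0,0,0.4,0,0,0,0],
  "newtons": 20
}}

```text
clock: 5.05
tcp_pos: [0.6463, -0.1228, 0.1062]
eef_rot: [[0.001, -0.109, 0.994], [-0.004, 0.994, 0.109], [-1.0, -0.004, 0.0]]
ft_force: [1.5, -5.8, -0.5]
gripper_width: 0.339
```

Call:
{"api": "arm_command", "payload": {
  "motion": [0,0.2,0,0,0,0,0,0.2,0,0,0,0]
}}

```text
clock: 5.22
tcp_pos: [0.6458, -0.1185, 0.1062]
eef_rot: [[0.001, -0.109, 0.994], [-0.004, 0.994, 0.109], [-1.0, -0.004, 0.0]]
ft_force: [1.4, -5.7, -1.4]
gripper_width: 0.337
```

Call:
{"api": "arm_command", "payload": {
  "motion": [0,0.2,0,0,0,0,0,0.2,0,0,0,0]
}}

```text
clock: 5.38
tcp_pos: [0.6453, -0.1148, 0.1062]
eef_rot: [[0.001, -0.109, 0.994], [-0.004, 0.994, 0.109], [-1.0, -0.004, 0.0]]
ft_force: [0.7, -5.6, 0.3]
gripper_width: 0.337
```

Call:
{"api": "arm_command", "payload": {
  "motion": [0,0.15,0,0,0,0,0,0.15,0,0,0,0]
}}

```text
clock: 5.55
tcp_pos: [0.645, -0.1123, 0.1062]
eef_rot: [[0.001, -0.109, 0.994], [-0.005, 0.994, 0.109], [-1.0, -0.005, 0.0]]
ft_force: [1.2, -6.9, -1.5]
gripper_width: 0.341
```

Call:
{"api": "arm_command", "payload": {
  "motion": [0,0.15,0,0,0,0,0,0.15,0,0,0,0]
}}

```text
clock: 5.72
tcp_pos: [0.6447, -0.1097, 0.1062]
eef_rot: [[0.001, -0.108, 0.994], [-0.005, 0.994, 0.108], [-1.0, -0.005, 0.0]]
ft_force: [1.4, -7.3, -1.5]
gripper_width: 0.336
```

Call:
{"api": "arm_command", "payload": {
  "motion": [0,0.15,0,0,0,0,0,0.1,0,0,0,0]
}}

```text
clock: 5.88
tcp_pos: [0.6444, -0.107, 0.1062]
eef_rot: [[0.0, -0.108, 0.994], [-0.005, 0.994, 0.108], [-1.0, -0.005, -0.0]]
ft_force: [1.6, -6.7, -0.5]
gripper_width: 0.338
```

Call:
{"api": "arm_command", "payload": {
  "motion": [0,0.1,0,0,0,0,0,0.1,0,0,0,0]
}}

```text
clock: 6.05
tcp_pos: [0.6442, -0.1052, 0.1062]
eef_rot: [[0.001, -0.108, 0.994], [-0.005, 0.994, 0.108], [-1.0, -0.005, 0.0]]
ft_force: [-0.3, -7.3, -0.4]
gripper_width: 0.336
```

Call:
{"api": "arm_command", "payload": {
  "motion": [0,0.1,0,0,0,0,0,0.1,0,0,0,0]
}}

```text
clock: 6.22
tcp_pos: [0.6439, -0.1033, 0.1062]
eef_rot: [[0.0, -0.108, 0.994], [-0.005, 0.994, 0.108], [-1.0, -0.005, -0.0]]
ft_force: [1.4, -7.4, -0.4]
gripper_width: 0.339
```

Call:
{"api": "arm_command", "payload": {
  "motion": [0,0.1,0,0,0,0,0,0,0,0,0,0]
}}

```text
clock: 6.38
tcp_pos: [0.6438, -0.1021, 0.1062]
eef_rot: [[0.0, -0.108, 0.994], [-0.005, 0.994, 0.108], [-1.0, -0.005, -0.0]]
ft_force: [0.6, -6.4, -0.7]
gripper_width: 0.339
```

Call:
{"api": "arm_command", "payload": {
  "motion": [0,0.1,0,0,0,0,0,0.1,0,0,0,0]
}}

```text
clock: 6.55
tcp_pos: [0.6436, -0.1009, 0.1062]
eef_rot: [[0.001, -0.108, 0.994], [-0.006, 0.994, 0.108], [-1.0, -0.006, -0.0]]
ft_force: [1.3, -8.8, -0.5]
gripper_width: 0.338
```

Call:
{"api": "arm_command", "payload": {
  "motion": [0,0.1,0,0,0,0,0,0.1,0,0,0,0]
}}

```text
clock: 6.72
tcp_pos: [0.6434, -0.0994, 0.1062]
eef_rot: [[0.001, -0.108, 0.994], [-0.006, 0.994, 0.108], [-1.0, -0.006, -0.0]]
ft_force: [1.6, -9.1, -0.5]
gripper_width: 0.341
```

```bash
python3 - <<'E'
from h import *
f=[]
for n,r in(("side",(155,265,225,325)),("top",(140,245,230,350))):
    im=cams.get_image(n)[r[0]:r[1],r[2]:r[3],::-1]; cv2.imwrite(f"pics/{n}3.png",cv2.resize(im,None,fx=[5,6][n=="top"],fy=[5,5.7][n=="top"],interpolation=2))
E
```

```text
(no output)
```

View pics/top3.png

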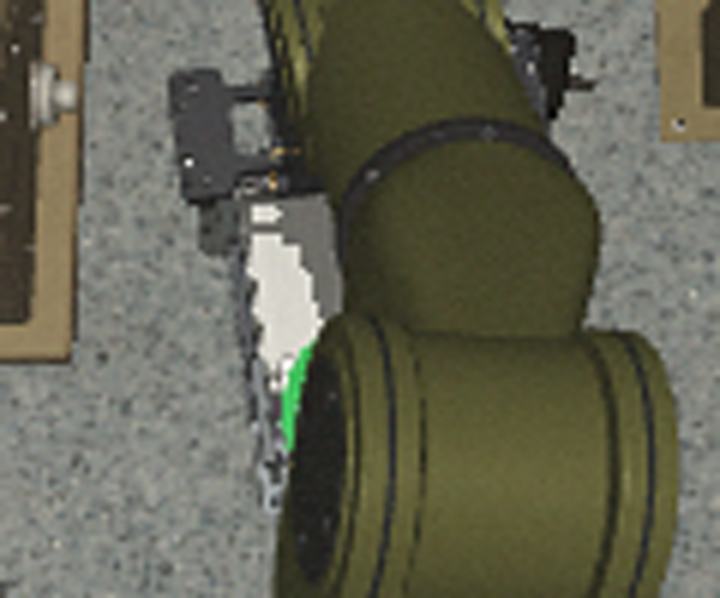

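The pan's left wall now lies against the fixed jaw at zoom (245,300). The force has climbed from about 5.7 N (friction) to 9 N, so the pad is being compressed. I'll add about 1 mm more.

Call:
{"api": "arm_command", "payload": {
  "motion": [0,0.1,0,0,0,0,0,0,0,0,0,0,0,0,0,0,0,0]
}}

```text
clock: 7.07
tcp_pos: [0.6433, -0.0986, 0.1062]
eef_rot: [[0.001, -0.107, 0.994], [-0.007, 0.994, 0.107], [-1.0, -0.007, -0.0]]
ft_force: [1.5, -9.0, -0.9]
gripper_width: 0.34
```

Call:
{"api": "arm_command", "payload": {
  "motion": [0,0.1,0,0,0,0,0,0,0,0,0,0,0,0,0,0,0,0]
}}

```text
clock: 7.32
tcp_pos: [0.6432, -0.0979, 0.1062]
eef_rot: [[0.001, -0.107, 0.994], [-0.007, 0.994, 0.107], [-1.0, -0.007, -0.0]]
ft_force: [2.4, -9.4, -1.3]
gripper_width: 0.339
```

Call:
{"api": "arm_command", "payload": {
  "motion": [0,0.1,0,0,0,0,0,0,0,0,0,0,0,0,0,0,0,0]
}}

```text
clock: 7.57
tcp_pos: [0.6432, -0.0972, 0.1062]
eef_rot: [[0.001, -0.107, 0.994], [-0.007, 0.994, 0.107], [-1.0, -0.007, 0.0]]
ft_force: [1.0, -10.3, -0.7]
gripper_width: 0.34
```

Call:
{"api": "arm_command", "payload": {
  "motion": [0,-0.25,0,0,0,0,0,-0.25,0,0,0,0,0,0,0,0,0,0]
}}

```text
clock: 7.82
tcp_pos: [0.6432, -0.0974, 0.1062]
eef_rot: [[-0.001, -0.11, 0.994], [-0.001, 0.994, 0.11], [-1.0, -0.001, -0.001]]
ft_force: [-0.1, -4.0, 0.9]
gripper_width: 0.337
```

Call:
{"api": "arm_command", "payload": {
  "motion": [0,0,0,0,0,0,0,0,0,0,0,0,0,0,0,0,0,0,0,0,0,0,0,0,0,0,0,0,0,0,0,0,0,0,0,0],
  "gripper": -1
}}

```text
clock: 8.32
tcp_pos: [0.6435, -0.0958, 0.1062]
eef_rot: [[0.0, -0.111, 0.994], [0.0, 0.994, 0.111], [-1.0, 0.0, 0.0]]
ft_force: [-0.1, 0.1, -0.6]
gripper_width: 0.767
```

The force is back to zero, so the tab is released and the jaw stayed. I rise and turn the tool by about -182° in yaw for the cap bar.

Call:
{"api": "arm_command", "payload": {
  "motion": [-3,0,0,0,0,0,-3,0,0,0,0,0,-3,0,0,0,0,0,-2.4,0,0,7,0,0,-2.4,0,0,7,0,0,-2.4,0,0,7,0,0,-2.4,0,0,7,0,0,-2.4,0,0,7,0,0]
}}

```text
clock: 8.98
tcp_pos: [0.6433, -0.096, 0.3175]
eef_rot: [[0.0, 0.484, 0.875], [0.001, 0.875, -0.484], [-1.0, 0.001, -0.0]]
ft_force: [0.6, -0.1, 0.2]
gripper_width: 1.0
```

Call:
{"api": "arm_command", "payload": {
  "motion": [0,0,0,7,0,0,0,0,0,7,0,0,0,0,0,7,0,0,0,0,0,7,0,0,0,0,0,7,0,0,0,0,0,7,0,0,0,0,0,7,0,0,0,0,0,7,0,0]
}}

```text
clock: 9.65
tcp_pos: [0.6434, -0.0959, 0.3161]
eef_rot: [[-0.0, 0.996, 0.088], [0.001, 0.088, -0.996], [-1.0, -0.0, -0.001]]
ft_force: [0.3, 0.2, 1.2]
gripper_width: 0.998
```

Call:
{"api": "arm_command", "payload": {
  "motion": [0,0,0,7,0,0,0,0,0,7,0,0,0,0,0,7,0,0,0,0,0,7,0,0,0,0,0,7,0,0,0,0,0,7,0,0,0,0,0,7,0,0,0,0,0,7,0,0]
}}

```text
clock: 10.32
tcp_pos: [0.6434, -0.0957, 0.3161]
eef_rot: [[-0.0, 0.63, -0.777], [0.001, -0.777, -0.63], [-1.0, -0.001, -0.0]]
ft_force: [0.5, 0.6, 0.1]
gripper_width: 0.997
```

Call:
{"api": "arm_command", "payload": {
  "motion": [0,0,0,7,0,0,0,0,0,7,0,0,0,0,0,7,0,0,0,0,0,7,0,0,0,0,0,7,0,0]
}}

```text
clock: 10.73
tcp_pos: [0.6435, -0.0957, 0.3161]
eef_rot: [[-0.0, 0.07, -0.998], [0.001, -0.998, -0.07], [-1.0, -0.001, 0.0]]
ft_force: [0.2, -0.1, -0.4]
gripper_width: 1.004
```

```bash
python3 - <<'E'
from h import *
s=state();print(s["tcp_pos"],s["joints"],s["ft_force"],s["eef_rot"])
for n,r in(("top",(140,245,230,350)),):
    im=cams.get_image(n)[:,:,::-1]; cv2.imwrite("pics/t4full.png",im); im=im[r[0]:r[1],r[2]:r[3]]; cv2.imwrite(f"pics/{n}4.png",cv2.resize(im,None,fx=6,fy=5.7,interpolation=2))
E
```

```text
[ 0.6435 -0.0957  0.3161] [-0.2262  0.7418  0.6133  1.4395 -0.4517  1.1031 -1.0324] [ 0.1844 -0.1232 -0.4084] [[-0.0001  0.0704 -0.9975]
 [ 0.0009 -0.9975 -0.0704]
 [-1.     -0.0009  0.0001]]
```

View pics/top4.png

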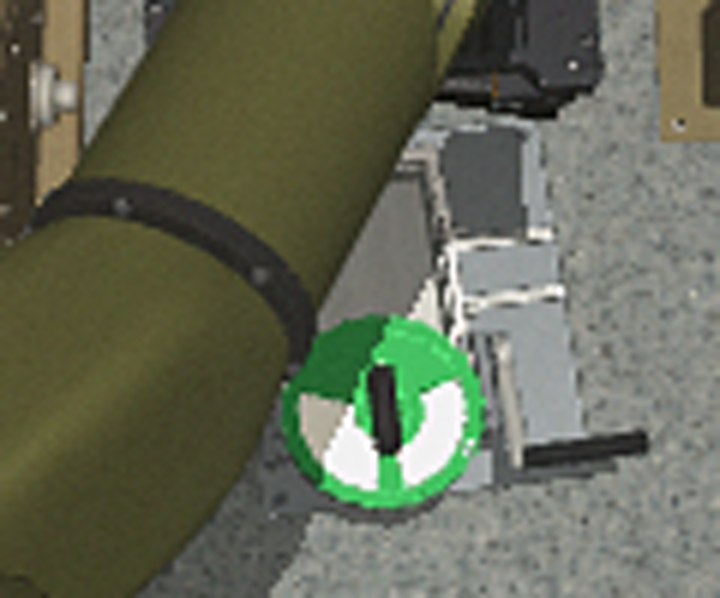

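The pad is now against the pan at zoom (455,290) and the cap hasn't moved. I go over the cap and down.

Call:
{"api": "arm_command", "payload": {
  "motion": [0,0,3.2,0,0,0,0,0.05,3.2,0,0,0,0,0.05,3.2,0,0,0,0,0,3.2,0,0,0,0,0,3.15,0,0,0,0,0,0,0,0,0]
}}

```text
clock: 11.28
tcp_pos: [0.4773, -0.1098, 0.316]
eef_rot: [[-0.007, 0.074, -0.997], [0.003, -0.997, -0.074], [-1.0, -0.004, 0.007]]
ft_force: [0.8, -1.1, -1.2]
gripper_width: 1.002
```

Call:
{"api": "arm_command", "payload": {
  "motion": [2.5,0,0,0,0,0,2.5,0,0,0,0,0,2.5,0,0,0,0,0,1.5,0,0,0,0,0,0,0,0,0,0,0]
}}

```text
clock: 11.7
tcp_pos: [0.4834, -0.1083, 0.2237]
eef_rot: [[-0.005, 0.079, -0.997], [0.002, -0.997, -0.079], [-1.0, -0.002, 0.005]]
ft_force: [-0.8, 0.1, 1.2]
gripper_width: 0.997
```

```bash
python3 - <<'E'
from h import *
s=state();print(s["tcp_pos"],s["joints"],s["ft_force"])
for n,r in(("top",(140,245,230,350)),("side",(105,265,225,325))):
    im=cams.get_image(n)[r[0]:r[1],r[2]:r[3],::-1]; cv2.imwrite(f"pics/{n}5.png",cv2.resize(im,None,fx=4,fy=4,interpolation=2))
E
```

```text
[ 0.4834 -0.1083  0.2237] [-0.1853  0.6448  0.5159  2.0103 -0.5313  0.6262 -0.8057] [-0.8389  0.0537  1.1942]
```

View pics/side5.png

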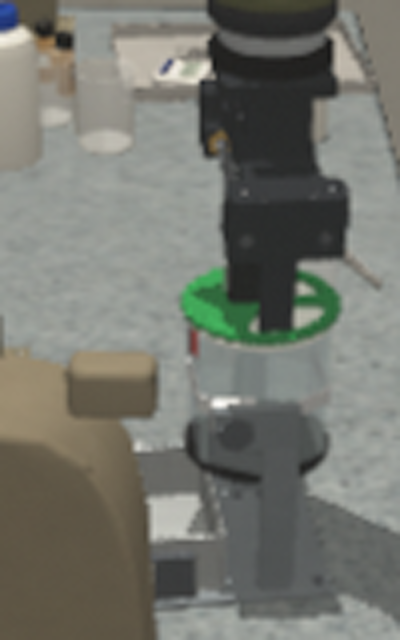

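View pics/top5.png

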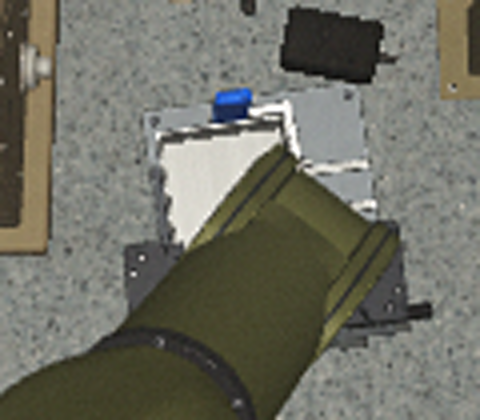

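```bash
python3 - <<'E'
from h import *
for X in((.4834,-.0555,.205),(.4834,-.108,.205),(.4846,-.108,.215)):
    p=proj("side",X); print((p-[225,105])*4)
im=cv2.imread("pics/top5.png"); hsv=cv2.cvtColor(im,cv2.COLOR_BGR2HSV); b=cv2.inRange(hsv,(100,150,150),(130,255,255)); ys,xs=np.nonzero(b); print(xs.mean(),ys.mean(), ray("top",(xs.mean()/4+230,ys.mean()/4+140),.111))
E
```

```text
[267.3182 322.0263]
[263.1915 281.0234]
[261.7657 266.9941]
233.05314009661836 96.46618357487922 [ 0.6429 -0.0992  0.111 ]
```

```bash
python3 - <<'E'
from h import *
s=state(); print(s["tcp_pos"])
for z in(.27,.31):
  for p in((128,243),(138,308)): print(z,ray("top",(p[0]/4+230,p[1]/4+140),z))
E
```

```text
[ 0.4849 -0.1094  0.2263]
0.27 [ 0.513  -0.0175  0.27  ]
0.27 [ 0.4676 -0.0237  0.27  ]
0.31 [ 0.5096 -0.0185  0.31  ]
0.31 [ 0.4659 -0.0245  0.31  ]
```

The fingers straddle the bar, whose centre at side zoom (263,267) matches the prediction. I close on it.

Call:
{"api": "arm_command", "payload": {
  "motion": [0.2,0,0,0,0,0,0,0,0,0,0,0,0,0,0,0,0,0,0,0,0,0,0,0,0,0,0,0,0,0,0,0,0,0,0,0,0,0,0,0,0,0,0,0,0,0,0,0],
  "gripper": 1,
  "newtons": 10
}}

```text
clock: 12.47
tcp_pos: [0.4846, -0.1093, 0.2243]
eef_rot: [[0.0, 0.076, -0.997], [0.0, -0.997, -0.076], [-1.0, -0.0, -0.0]]
ft_force: [-0.5, 1.0, -0.4]
gripper_width: 0.419
```

Call:
{"api": "arm_command", "payload": {
  "motion": [0,0,0,0,0,0,0,0,0,0,0,0,0,0,0,0,0,0,0,0,0,0,0,0,0,0,0,0,0,0],
  "newtons": 20
}}

```text
clock: 12.88
tcp_pos: [0.4844, -0.1071, 0.2241]
eef_rot: [[-0.001, 0.078, -0.997], [0.004, -0.997, -0.078], [-1.0, -0.004, 0.001]]
ft_force: [-0.0, 4.3, 3.0]
gripper_width: 0.139
```

Call:
{"api": "arm_command", "payload": {
  "motion": [0,-0.2,0,-3,0,0,0,0,0,-7,0,0,0,0,0,-7,0,0,0,0,0,-7,0,0,0,0,0,-7,0,0]
}}

```text
clock: 13.3
tcp_pos: [0.4846, -0.1077, 0.2242]
eef_rot: [[0.001, 0.583, -0.812], [-0.001, -0.812, -0.583], [-1.0, 0.001, -0.0]]
ft_force: [0.2, -1.2, -2.3]
gripper_width: 0.133
```

Call:
{"api": "arm_command", "payload": {
  "motion": [0,0,0,-7,0,0,0,0,0,-7,0,0,0,0,0,-7,0,0,0,0,0,-7,0,0,0,0,0,-7,0,0,0,0,0,-7,0,0]
}}

```text
clock: 13.8
tcp_pos: [0.4855, -0.1083, 0.2242]
eef_rot: [[0.003, 0.977, -0.214], [-0.001, -0.214, -0.977], [-1.0, 0.003, 0.001]]
ft_force: [2.2, -1.4, -5.7]
gripper_width: 0.134
```

Call:
{"api": "arm_command", "payload": {
  "motion": [0,0,0,-7,0,0,0,0,0,-7,0,0,0,0,0,-7,0,0,0,0,0,-7,0,0,0,0,0,-7,0,0,0,0,0,-7,0,0,0,0,0,0,0,0]
}}

```text
clock: 14.38
tcp_pos: [0.4866, -0.1081, 0.2242]
eef_rot: [[0.005, 0.869, 0.494], [-0.0, 0.494, -0.869], [-1.0, 0.004, 0.003]]
ft_force: [4.9, -0.7, -6.7]
gripper_width: 0.134
```

Call:
{"api": "arm_command", "payload": {
  "motion": [0,0,0,-6,0,0,0,0,0,-1,0,0,0,0,0,0,0,0,0,0,0,0,0,0]
}}

```text
clock: 14.72
tcp_pos: [0.4867, -0.108, 0.2242]
eef_rot: [[0.005, 0.806, 0.593], [-0.001, 0.593, -0.806], [-1.0, 0.004, 0.003]]
ft_force: [5.5, -1.1, -5.3]
gripper_width: 0.132
```

Call:
{"api": "arm_command", "payload": {
  "motion": [0,0,0,0,0,0,0,0,0,0,0,0,0,0,0,0,0,0,0,0,0,0,0,0,0,0,0,0,0,0,0,0,0,0,0,0],
  "gripper": -1
}}

```text
clock: 15.22
tcp_pos: [0.4842, -0.1073, 0.2242]
eef_rot: [[-0.0, 0.805, 0.593], [0.0, 0.593, -0.805], [-1.0, -0.0, -0.0]]
ft_force: [0.7, 0.9, 0.0]
gripper_width: 0.564
```

Call:
{"api": "arm_command", "payload": {
  "motion": [-2,0,0,0,0,0,-3,0,0,0,0,0,-3,0,0,0,0,0,-2,0,0,0,0,0]
}}

```text
clock: 15.55
tcp_pos: [0.4849, -0.1074, 0.3266]
eef_rot: [[0.002, 0.805, 0.593], [-0.0, 0.593, -0.805], [-1.0, 0.002, 0.002]]
ft_force: [0.9, -0.9, 0.1]
gripper_width: 0.867
```

Call:
{"api": "arm_command", "payload": {
  "motion": [0,0,0,6,0,0,0,0,0,6,0,0,0,0,0,6,0,0,0,0,0,6,0,0,0,0,0,6,0,0,0,-1.0,3.6,0,0,0,0,-1.1,3.6,0,0,0,0,-1.1,3.6,0,0,0]
}}

```text
clock: 16.22
tcp_pos: [0.4644, -0.2187, 0.3243]
eef_rot: [[0.0, 0.994, 0.114], [0.0, 0.114, -0.994], [-1.0, 0.0, -0.0]]
ft_force: [1.3, -0.9, -0.6]
gripper_width: 1.002
```

```bash
python3 - <<'E'
from h import *
s=state();print(s["tcp_pos"],s["joints"],s["ft_force"],s["eef_rot"][:,1])
for n,r in(("top",(140,245,230,350)),("side",(105,265,225,325))):
    im=cams.get_image(n)[:,:,::-1]; cv2.imwrite(f"pics/{n}6f.png",im); im=im[r[0]:r[1],r[2]:r[3]]; cv2.imwrite(f"pics/{n}6.png",cv2.resize(im,None,fx=4,fy=4,interpolation=2))
E
```

```text
[ 0.4644 -0.2187  0.3243] [ 0.3394  0.4617  0.0166  1.8248 -0.01    0.8553  0.4747] [ 1.2996 -0.8617 -0.6339] [0.9935 0.1135 0.    ]
```

View pics/side6.png

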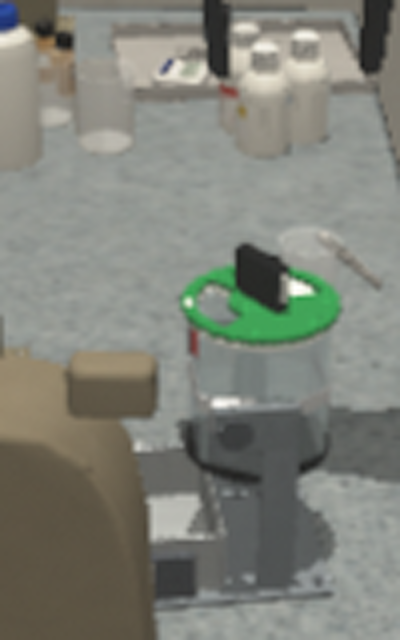

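View pics/top6f.png

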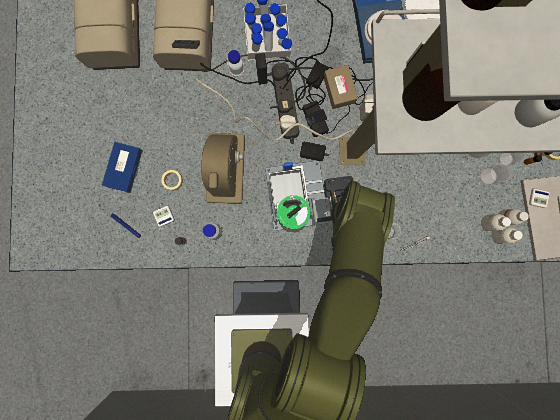

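The slot is now over the outlet by the red mark at side zoom (215,300). I'll measure the bar angle.

```bash
python3 - <<'E'
from h import *
im=cv2.imread("pics/top6f.png")[185:240,270:320]; cv2.imwrite("pics/cap6.png",cv2.resize(im,None,fx=11,fy=11,interpolation=2))
k=(im.max(2)<55).astype(np.uint8)*255; nn,l,st,ce=cv2.connectedComponentsWithStats(k)
for i in range(1,nn):
    if st[i][4]>15:
        p=np.column_stack(np.nonzero(l==i)[::-1]).astype(np.float32)+[270,185]; r=cv2.minAreaRect(p.astype(np.float32)); v=cv2.fitLine(p.astype(np.float32),2,0,.01,.01).ravel()
        a=ray("top",v[2:]-8*v[:2],.226);b=ray("top",v[2:]+8*v[:2],.226);d=b-a
        print(st[i],r,"angle",np.degrees(np.arctan2(d[1],d[0])))
E
```

```text
[13 16 16  5 27] ((290.4100036621094, 202.86997985839844), (2.404163122177124, 14.9906644821167), 81.8698959350586) angle -83.41715425463224
[19 20 12 13 30] ((294.0000305175781, 211.5), (3.535534143447876, 14.849244117736816), 45.0) angle -42.820802469714295
```

View pics/cap6.png

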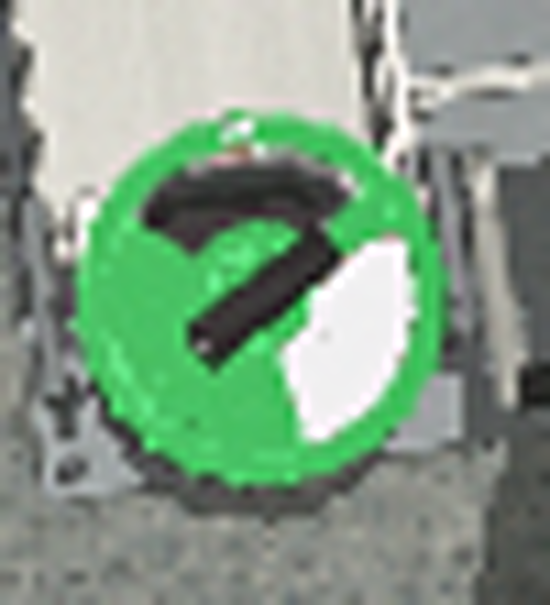

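The bar is at about 121° to the stand (2.11 rad), which is good. I descend on the handle.

Call:
{"api": "arm_command", "payload": {
  "motion": [3,0,0,0,0,0,3,0,0,0,0,0,3,0,0,0,0,0,3,0,0,0,0,0,3,0,0,0,0,0,1.8,0.1,0,0,0,0,0,0,0,0,0,0]
}}

```text
clock: 16.9
tcp_pos: [0.4637, -0.2166, 0.153]
eef_rot: [[-0.006, 0.994, 0.111], [0.003, 0.111, -0.994], [-1.0, -0.006, -0.004]]
ft_force: [0.0, -0.1, 0.3]
gripper_width: 1.008
```

```bash
python3 - <<'E'
from h import *
s=state();print(s["tcp_pos"],s["joints"],s["ft_force"],s["eef_rot"][:,1])
for n,r in(("top",(140,245,260,380)),("side",(105,265,225,325))):
    im=cams.get_image(n)[:,:,::-1]; im=im[r[0]:r[1],r[2]:r[3]]; cv2.imwrite(f"pics/{n}7.png",cv2.resize(im,None,fx=4,fy=4,interpolation=2))
E
```

```text
[ 0.4637 -0.2166  0.153 ] [ 0.3457  0.7228  0.0027  2.0034 -0.006   0.4225  0.4648] [ 0.0042 -0.1193  0.2538] [ 0.9938  0.1114 -0.006 ]
```

View pics/side7.png

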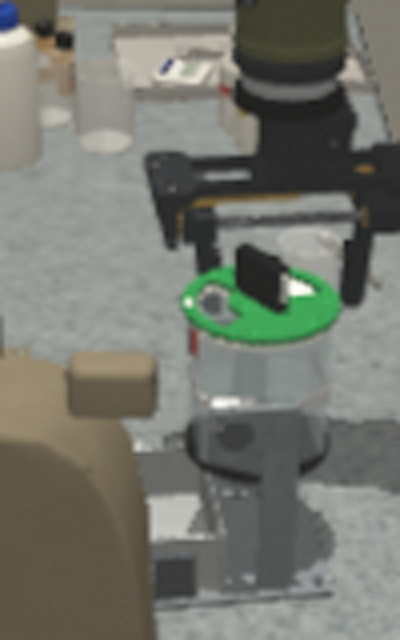

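View pics/top7.png

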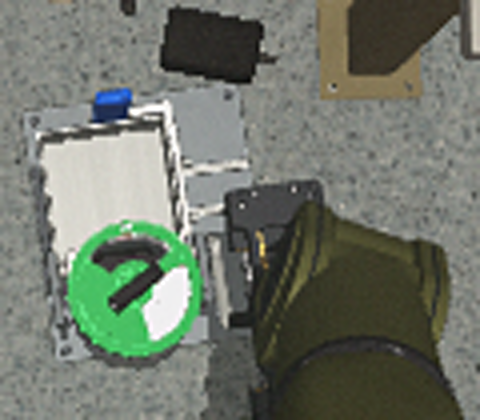

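The gripper straddles the handle clear of the drum, so I close on it.

Call:
{"api": "arm_command", "payload": {
  "motion": [0,0,0,0,0,0,0,0,0,0,0,0,0,0,0,0,0,0,0,0,0,0,0,0,0,0,0,0,0,0,0,0,0,0,0,0,0,0,0,0,0,0,0,0,0,0,0,0],
  "gripper": 1,
  "newtons": 8
}}

```text
clock: 17.67
tcp_pos: [0.4655, -0.2181, 0.1562]
eef_rot: [[0.0, 0.994, 0.111], [0.0, 0.111, -0.994], [-1.0, 0.0, -0.0]]
ft_force: [0.1, -0.3, 0.4]
gripper_width: 0.411
```

Call:
{"api": "arm_command", "payload": {
  "motion": [0,0,0,0,0,0,0,0,0,0,0,0,0,0,0,0,0,0,0,0,0,0,0,0,0,0,0,0,0,0],
  "newtons": 20
}}

```text
clock: 18.08
tcp_pos: [0.4664, -0.218, 0.1562]
eef_rot: [[0.002, 0.994, 0.111], [-0.0, 0.111, -0.994], [-1.0, 0.002, 0.0]]
ft_force: [2.6, -0.6, -1.4]
gripper_width: 0.118
```

```bash
python3 - <<'E'
import numpy as np
def P(t): return np.array([-58*np.cos(t)+15.5*np.sin(t),58*np.sin(t)+15.5*np.cos(t)])/10
th=np.linspace(0,2.62,25); pts=np.array([P(t) for t in th]); cum=np.zeros(2)
for i in range(24):
    d=np.round(pts[i+1]-pts[0]-cum,2); cum+=d; print(f"[{-d[1]:.2f}, {d[0]:.2f}, 0,0,0,0],",end="\n" if i%8==7 else " ")
E
```

```text
[-0.62, 0.20, 0,0,0,0], [-0.60, 0.27, 0,0,0,0], [-0.56, 0.34, 0,0,0,0], [-0.53, 0.39, 0,0,0,0], [-0.48, 0.45, 0,0,0,0], [-0.42, 0.49, 0,0,0,0], [-0.37, 0.55, 0,0,0,0], [-0.31, 0.57, 0,0,0,0],
[-0.25, 0.61, 0,0,0,0], [-0.17, 0.63, 0,0,0,0], [-0.11, 0.65, 0,0,0,0], [-0.03, 0.65, 0,0,0,0], [0.03, 0.66, 0,0,0,0], [0.11, 0.64, 0,0,0,0], [0.18, 0.63, 0,0,0,0], [0.24, 0.61, 0,0,0,0],
[0.31, 0.58, 0,0,0,0], [0.37, 0.54, 0,0,0,0], [0.43, 0.50, 0,0,0,0], [0.48, 0.44, 0,0,0,0], [0.52, 0.40, 0,0,0,0], [0.56, 0.33, 0,0,0,0], [0.60, 0.27, 0,0,0,0], [0.62, 0.20, 0,0,0,0],
```

Call:
{"api": "arm_command", "payload": {
  "motion": [-0.62,0.2,0,0,0,0,-0.6,0.27,0,0,0,0,-0.56,0.34,0,0,0,0,-0.53,0.39,0,0,0,0]
}}

```text
clock: 18.42
tcp_pos: [0.4801, -0.2163, 0.1792]
eef_rot: [[0.004, 0.994, 0.112], [0.0, 0.112, -0.994], [-1.0, 0.004, 0.0]]
ft_force: [11.1, 0.2, -19.1]
gripper_width: 0.113
```

Call:
{"api": "arm_command", "payload": {
  "motion": [-0.48,0.45,0,0,0,0,-0.42,0.49,0,0,0,0,-0.37,0.55,0,0,0,0,-0.31,0.57,0,0,0,0]
}}

```text
clock: 18.75
tcp_pos: [0.4973, -0.2142, 0.1939]
eef_rot: [[-0.003, 0.994, 0.111], [0.001, 0.111, -0.994], [-1.0, -0.003, -0.001]]
ft_force: [2.0, -1.5, -18.1]
gripper_width: 0.121
```

Forces are about 17 N radially inward and 6 N along the motion. My arc is roughly a millimetre too high, so I trim it.

Call:
{"api": "arm_command", "payload": {
  "motion": [-0.13,0.63,0,0,0,0,-0.1,0.63,0,0,0,0,-0.08,0.65,0,0,0,0,-0.03,0.65,0,0,0,0]
}}

```text
clock: 19.08
tcp_pos: [0.5213, -0.2114, 0.1982]
eef_rot: [[-0.005, 0.994, 0.11], [0.001, 0.11, -0.994], [-1.0, -0.005, -0.002]]
ft_force: [-4.8, -0.5, -4.5]
gripper_width: 0.116
```

Call:
{"api": "arm_command", "payload": {
  "motion": [0.03,0.66,0,0,0,0,0.11,0.64,0,0,0,0,0.18,0.63,0,0,0,0,0.24,0.61,0,0,0,0]
}}

```text
clock: 19.42
tcp_pos: [0.5466, -0.2085, 0.1924]
eef_rot: [[-0.006, 0.994, 0.11], [0.001, 0.11, -0.994], [-1.0, -0.005, -0.002]]
ft_force: [-7.1, 0.4, -3.0]
gripper_width: 0.104
```

Call:
{"api": "arm_command", "payload": {
  "motion": [0.31,0.58,0,0,0,0,0.37,0.54,0,0,0,0,0.43,0.5,0,0,0,0,0.48,0.44,0,0,0,0]
}}

```text
clock: 19.75
tcp_pos: [0.5669, -0.2061, 0.1763]
eef_rot: [[-0.006, 0.994, 0.11], [0.001, 0.11, -0.994], [-1.0, -0.006, -0.002]]
ft_force: [-6.9, 0.2, -3.4]
gripper_width: 0.097
```

Call:
{"api": "arm_command", "payload": {
  "motion": [0.52,0.4,0,0,0,0,0.56,0.33,0,0,0,0,0.6,0.27,0,0,0,0,0.55,0.2,0,0,0,0]
}}

```text
clock: 20.08
tcp_pos: [0.5799, -0.2047, 0.1545]
eef_rot: [[-0.003, 0.994, 0.111], [0.001, 0.111, -0.994], [-1.0, -0.003, -0.002]]
ft_force: [-5.1, 1.1, 0.3]
gripper_width: 0.097
```

```bash
python3 - <<'E'
from h import *
s=state();print(s["tcp_pos"],s["ft_force"],s["gripper_width"])
for n,r in(("top",(140,245,240,360)),("side",(105,265,225,325))):
    im=cams.get_image(n)[:,:,::-1]; im=im[r[0]:r[1],r[2]:r[3]]; cv2.imwrite(f"pics/{n}8.png",cv2.resize(im,None,fx=4,fy=4,interpolation=2))
E
```

```text
[ 0.5799 -0.2047  0.1545] [-5.1334  1.0913  0.2732] 0.09712621158270913
```

View pics/side8.png

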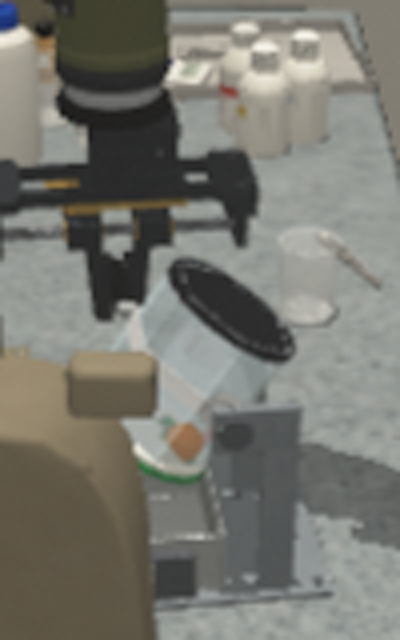

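View pics/top8.png

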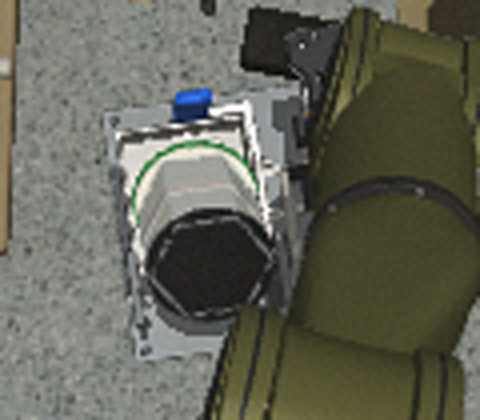

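The drum is right over, with the orange ball by the lid at side zoom (185,440). The white balls aren't clearly visible. I wait a little and zoom in.

Call:
{"api": "arm_command", "payload": {
  "motion": [0,0,0,0,0,0,0,0,0,0,0,0,0,0,0,0,0,0,0,0,0,0,0,0,0,0,0,0,0,0,0,0,0,0,0,0]
}}

```text
clock: 20.68
tcp_pos: [0.5799, -0.2047, 0.1546]
eef_rot: [[-0.003, 0.994, 0.111], [0.001, 0.111, -0.994], [-1.0, -0.002, -0.001]]
ft_force: [-5.2, 0.8, -4.8]
gripper_width: 0.095
```

```bash
cat > look.py <<'E'
from h import *
import sys
k=sys.argv[1]
a=cams.get_image("side")[:,:,::-1]; b=cams.get_image("top")[:,:,::-1]
cv2.imwrite(f"pics/side{k}f.png",a); cv2.imwrite(f"pics/top{k}f.png",b)
a=cv2.resize(a[160:260,250:320],(420,600),interpolation=2); b=cv2.resize(b[160:235,260:320],(380,475),interpolation=2)
o=np.zeros((600,800,3),np.uint8); o[:,:420]=a; o[:475,420:]=b; cv2.imwrite(f"pics/both{k}.png",o)
s=state(); print(s["clock"],s["tcp_pos"],s["ft_force"],s["gripper_width"])
E
python3 look.py 9
```

```text
20.7833 [ 0.5799 -0.2047  0.1546] [-5.0666  1.1913 -4.0369] 0.09435755507312596
```

View pics/both9.png

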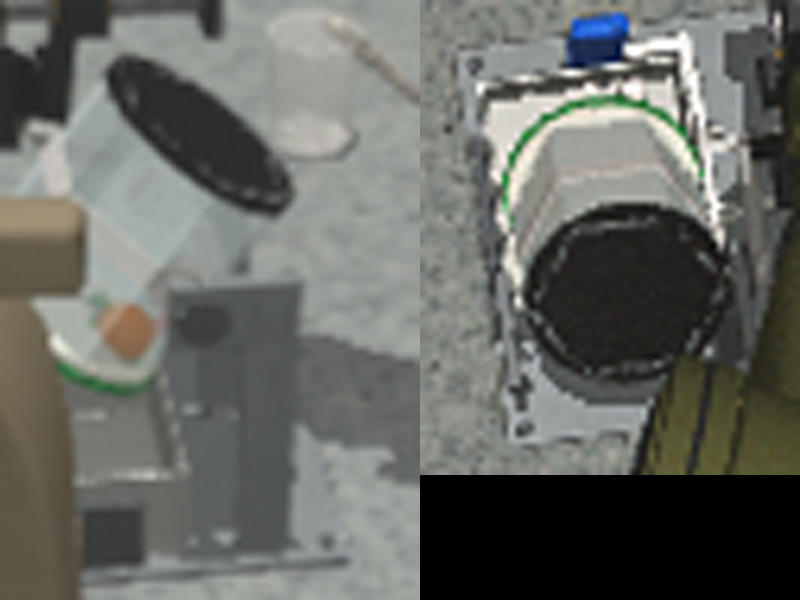

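The orange ball sits near the outlet and may be blocking it. I rock the drum.

Call:
{"api": "arm_command", "payload": {
  "motion": [-1.15,-0.47,0,0,0,0,-1.08,-0.73,0,0,0,0,-0.91,-0.94,0,0,0,0,0,0,0,0,0,0,0.91,0.94,0,0,0,0,1.08,0.73,0,0,0,0,1.15,0.47,0,0,0,0,0,0,0,0,0,0]
}}

```text
clock: 21.45
tcp_pos: [0.5802, -0.205, 0.1547]
eef_rot: [[-0.002, 0.994, 0.111], [0.001, 0.111, -0.994], [-1.0, -0.001, -0.001]]
ft_force: [-5.8, 0.8, -4.5]
gripper_width: 0.096
```

```bash
python3 look.py 10
```

```text
21.55 [ 0.5799 -0.2051  0.1556] [-5.3909  1.4956 -6.0333] 0.0980982037972324
```

View pics/both10.png

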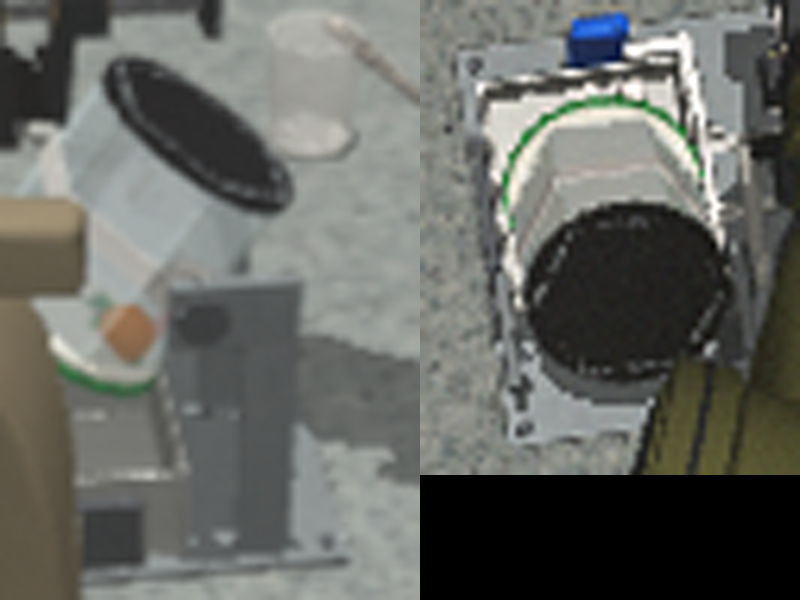

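Call:
{"api": "arm_command", "payload": {
  "motion": [-1.15,-0.47,0,0,0,0,-1.08,-0.73,0,0,0,0,-0.91,-0.94,0,0,0,0,-0.68,-1.12,0,0,0,0,-0.42,-1.24,0,0,0,0,-0.14,-1.3,0,0,0,0]
}}

```text
clock: 22.05
tcp_pos: [0.524, -0.2118, 0.1997]
eef_rot: [[0.005, 0.994, 0.111], [-0.001, 0.111, -0.994], [-1.0, 0.004, 0.001]]
ft_force: [4.0, -1.0, -23.7]
gripper_width: 0.121
```

```bash
python3 look.py 11
```

```text
22.15 [ 0.5223 -0.212   0.1998] [ -0.5976   0.2057 -13.9914] 0.11681104631875863
```

View pics/both11.png

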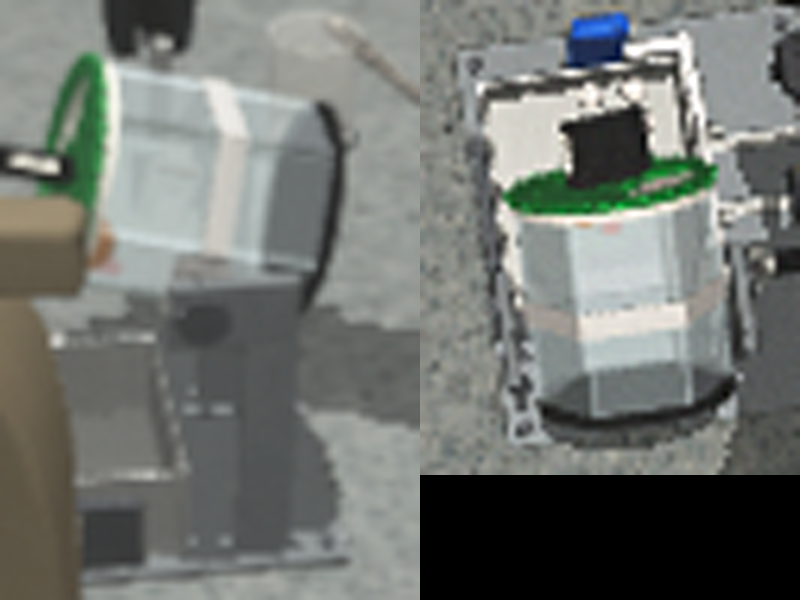

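Two white blobs show at the front of the pan (zoom (590,95) and (630,90)). The tube looks empty apart from the orange ball. I zoom in more.

```bash
python3 - <<'E'
import cv2
a=cv2.imread("pics/top11f.png")[165:215,262:312]; cv2.imwrite("pics/z11.png",cv2.resize(a,(600,600),interpolation=cv2.INTER_NEAREST))
E
```

```text
(no output)
```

View pics/z11.png

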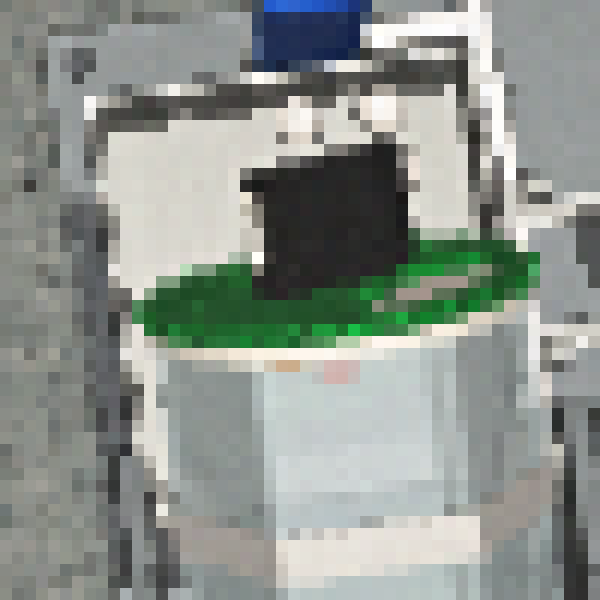

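Two balls are certain, at (295,120) and (380,110). A third may be peeking out at (410,165). I swing the drum back for a clear view.

Call:
{"api": "arm_command", "payload": {
  "motion": [0.25,-1.3,0,0,0,0,0.23,-1.26,0,0,0,0,0.65,-1.12,0,0,0,0,0.85,-0.94,0,0,0,0,1.05,-0.73,0,0,0,0,0.6,-0.25,0,0,0,0,0.55,-0.2,0,0,0,0]
}}

```text
clock: 22.73
tcp_pos: [0.4691, -0.2186, 0.1586]
eef_rot: [[0.008, 0.994, 0.111], [-0.002, 0.111, -0.994], [-1.0, 0.007, 0.003]]
ft_force: [1.5, 1.0, 1.4]
gripper_width: 0.103
```

Call:
{"api": "arm_command", "payload": {
  "motion": [0,0,0,0,0,0,0,0,0,0,0,0,0,0,0,0,0,0]
}}

```text
clock: 22.98
tcp_pos: [0.4686, -0.2186, 0.1575]
eef_rot: [[0.006, 0.994, 0.111], [-0.002, 0.111, -0.994], [-1.0, 0.005, 0.002]]
ft_force: [5.3, 2.4, -1.4]
gripper_width: 0.099
```

```bash
python3 look.py 12;  python3 - <<'E'
import cv2
a=cv2.imread("pics/top12f.png")[165:235,257:327]; cv2.imwrite("pics/z12.png",cv2.resize(a,(600,600),interpolation=cv2.INTER_NEAREST))
E
```

```text
23.0833 [ 0.4686 -0.2186  0.1575] [ 5.4564  1.4431 -2.706 ] 0.10010046831988648
```

View pics/z12.png

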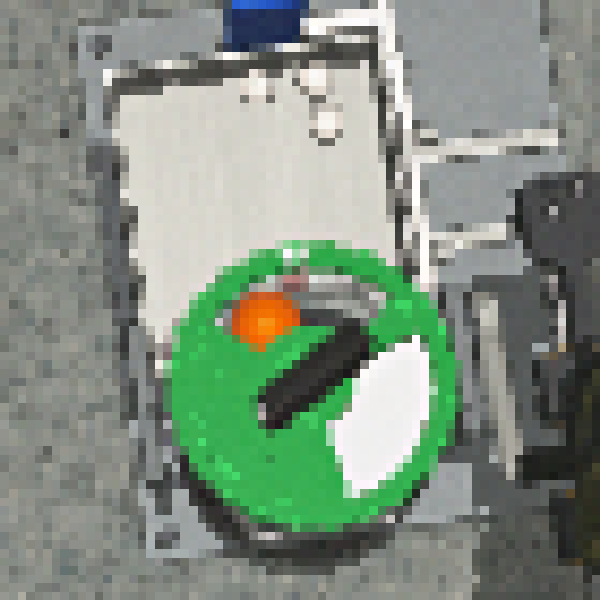

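View pics/both12.png

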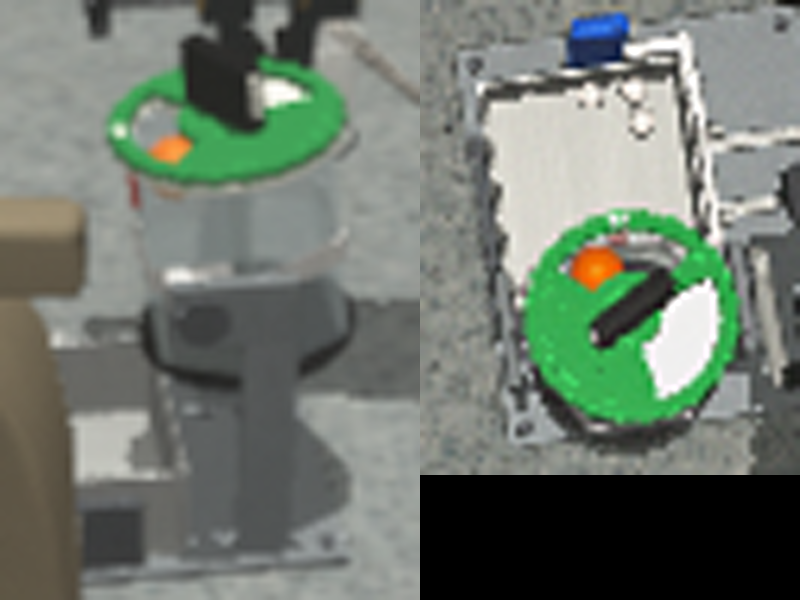

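All three white balls lie in the pan at zoom (258,85), (315,78) and (327,122). The orange ball seems to be sitting in the slot at (262,320), possibly wedged. I shake the drum near upright to see if it drops.

Call:
{"api": "arm_command", "payload": {
  "motion": [-1.2,0.45,0,0,0,0,-1.1,0.7,0,0,0,0,1.1,-0.7,0,0,0,0,1.25,-0.5,0,0,0,0,0,0,0,0,0,0,0,0,0,0,0,0]
}}

```text
clock: 23.58
tcp_pos: [0.4689, -0.2187, 0.1564]
eef_rot: [[0.007, 0.994, 0.111], [-0.002, 0.112, -0.994], [-1.0, 0.006, 0.002]]
ft_force: [8.6, 0.8, -7.2]
gripper_width: 0.093
```

```bash
python3 look.py 13
```

```text
23.6833 [ 0.469  -0.2187  0.1565] [ 8.3706 -0.8133 -8.0596] 0.0928043045130032
```

View pics/both13.png

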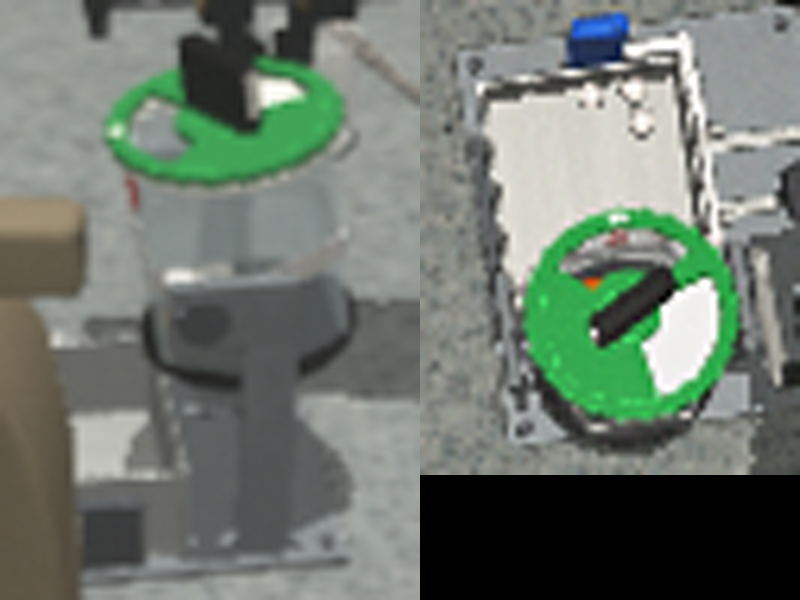

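The orange ball has dropped back into the drum (only a glimpse deep in the slot at zoom (592,283)). I unload and release the handle.

Call:
{"api": "arm_command", "payload": {
  "motion": [0.1,0.2,0,0,0,0,0,0,0,0,0,0]
}}

```text
clock: 23.85
tcp_pos: [0.4686, -0.2187, 0.1555]
eef_rot: [[0.002, 0.994, 0.111], [-0.001, 0.111, -0.994], [-1.0, 0.002, 0.002]]
ft_force: [5.1, -1.1, -3.5]
gripper_width: 0.098
```

Call:
{"api": "arm_command", "payload": {
  "motion": [0,0,0,0,0,0,0,0,0,0,0,0,0,0,0,0,0,0,0,0,0,0,0,0,0,0,0,0,0,0,0,0,0,0,0,0,0,0,0,0,0,0,0,0,0,0,0,0],
  "gripper": -1
}}

```text
clock: 24.52
tcp_pos: [0.4671, -0.2179, 0.1552]
eef_rot: [[-0.0, 0.994, 0.111], [0.0, 0.111, -0.994], [-1.0, -0.0, -0.0]]
ft_force: [0.4, -0.1, 0.1]
gripper_width: 0.679
```

Call:
{"api": "arm_command", "payload": {
  "motion": [-1.5,0,0,0,0,0,-3,0,0,0,0,0,-3.5,0,0,0,0,0,-3.5,0,0,0,0,0,-3.5,0,0,0,0,0,-2,0,1.5,0,0,0,0,-2,2,0,0,0,0,0,0,0,0,0]
}}

```text
clock: 25.18
tcp_pos: [0.4485, -0.2598, 0.3268]
eef_rot: [[0.0, 0.995, 0.104], [-0.005, 0.104, -0.995], [-1.0, -0.0, 0.005]]
ft_force: [-0.8, -0.9, 0.3]
gripper_width: 0.997
```

```bash
python3 look.py 14; python3 - <<'E'
from h import *
im=cv2.imread("pics/top14f.png"); 
for f in("pics/top0.png","pics/top6f.png","pics/top14f.png"):
    q=cv2.imread(f);hsv=cv2.cvtColor(q,cv2.COLOR_BGR2HSV); r=np.zeros(q.shape[:2],np.uint8); r[140:245,230:350]=255
    g=cv2.inRange(hsv,(50,120,80),(80,255,255))&r; c=max(cv2.findContours(g,0,2)[0],key=cv2.contourArea); e=cv2.fitEllipse(cv2.convexHull(c)); print(f,e)
    b=cv2.inRange(hsv,(100,150,150),(130,255,255))&r; ys,xs=np.nonzero(b); print("tab",xs.mean(),ys.mean())
cv2.imwrite("pics/z14.png",cv2.resize(im[155:235,250:350],(800,600),interpolation=cv2.INTER_NEAREST))
for p in((258,85),(315,78),(327,122)): print(ray("top",(p[0]*70/600+257,p[1]*70/600+165),.016))
E
```

```text
25.2833 [ 0.4502 -0.2556  0.3252] [-0.2024  0.802  -0.841 ] 0.9967237576912156
pics/top0.png ((293.2918701171875, 211.84605407714844), (33.13227462768555, 33.784122467041016), 103.7120590209961)
tab 299.60869565217394 162.17391304347825
pics/top6f.png ((293.4986572265625, 211.76669311523438), (33.018402099609375, 33.710330963134766), 65.2832260131836)
tab 287.9259259259259 163.77777777777777
pics/top14f.png ((293.48651123046875, 211.7943878173828), (33.04415512084961, 33.75913619995117), 59.60508346557617)
tab 287.9642857142857 163.71428571428572
[ 0.6222 -0.0984  0.016 ]
[ 0.6246 -0.1213  0.016 ]
[ 0.6068 -0.1257  0.016 ]
```

View pics/z14.png

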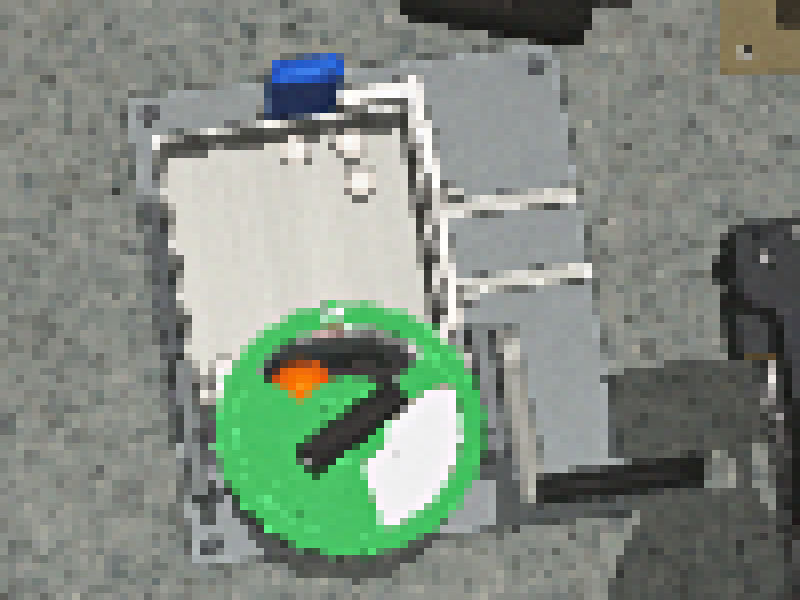

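View pics/both14.png

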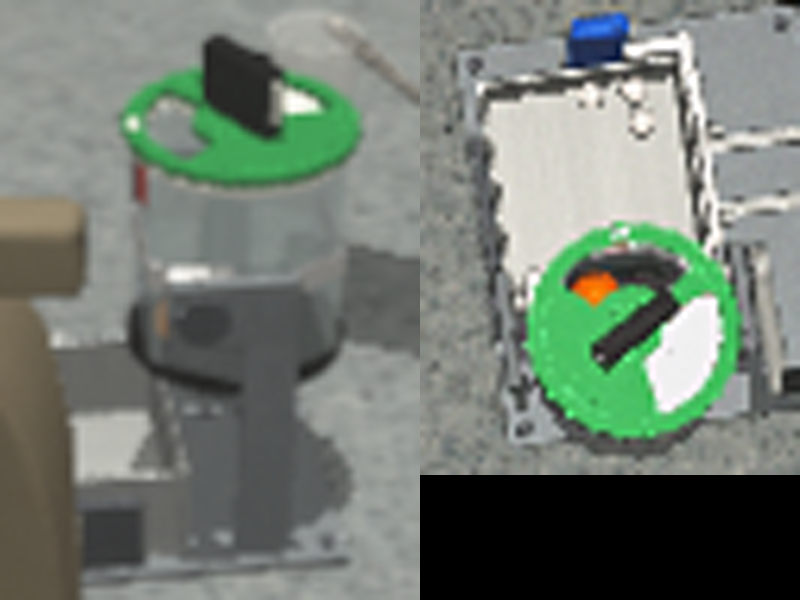

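The cap ellipse is back at its original place, so the drum is upright. The orange ball is at the drum's floor (side zoom (160,318)), the tab hasn't shifted, and the three balls are in the pan. I let everything settle, then hand in.

Call:
{"api": "arm_command", "payload": {
  "motion": [0,0,0,0,0,0,0,0,0,0,0,0,0,0,0,0,0,0,0,0,0,0,0,0,0,0,0,0,0,0,0,0,0,0,0,0]
}}

```text
clock: 25.78
tcp_pos: [0.4513, -0.2547, 0.325]
eef_rot: [[-0.0, 0.994, 0.111], [0.0, 0.111, -0.994], [-1.0, -0.0, -0.0]]
ft_force: [-0.2, -0.1, 0.3]
gripper_width: 1.001
```

```bash
python3 -c "
from bench import ticket,state
print(state()['ft_force'],state()['clock']); print(ticket.hand_in())"
```

```text
[-0.22122731 -0.11592569  0.25194769] 25.7833
the job is handed in; nothing more can be done
None
```

I clamped the pan, turned the cap to its narrow slot, tipped and rocked the drum, swung it back upright, let go and handed the job in at 25.8 s. The hand-in gives no verdict.

**Last checks:**
- **White balls:** the top view shows all three in the pan, near its front wall.
- **Big ball:** on the first swing back, the orange ball was caught in the slot. A short shake dropped it, and the side view now shows it at the drum's floor.
- **Drum:** upright. The cap outline in the top view is within about 0.2 pixel of where it started.
- **Cap:** about 2.11 rad by the bar's angle, read by eye from a zoomed picture. An automatic line fit gave a different angle, which I set aside because few pixels of the bar were visible.
- **Clamp:** the blue tab has not moved since I released it. I put the clamp at about 4 N, from the push rising from 5.7 N to 10.3 N. I could not measure the force on the fixed jaw directly.
- **Robot:** clear of everything, with the wrist force near zero.

**Disagreements and rough spots:**
- The tab's first position put the jaw at about 0.010 m, but the 37.5 mm slide suggests it started nearer 0.006 m. I went by the push force instead.
- On the handle, the wrist force reached about 24 N because my arc was about 1 mm too high. I corrected it on the way.
- The gripper read 8 to 10 mm on the 12 mm handle, which I can't explain. The grip held throughout.

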